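# Unstack the pizza station: shakers home in their stands, tubs in their trays

### The job

Take the two stacks on the pizza counter apart and set up the station by colour: put each spice shaker upright into the bored wooden stand with the border of its cap's colour, fully home so that its black band is down at the bore's mouth, and set each tub flat in the tray of its lid's colour. Keep everything upright and set it down rather than dropping it, and leave the little white bowl and the amber jar where they are.

Things in the scene. Friction and masses are not known exactly. Their poses are not given: they have to be found in the camera images.
- shaker_red_mid (a point): Upright aluminium spice shaker with a red cap, a plain cylinder 38 mm in diameter and 110 mm tall, about 0.14 kg, its foot bevelled by 3 to 4 mm. A black band 28 mm above its foot marks how deep it goes into its stand. At the start it stands on the lid of one of the two tubs, either one, up to 20 mm off the middle along the tub. Point: its centre, 55 mm above the foot; z runs up its axis.
- shaker_green_mid (a point): Upright aluminium spice shaker with a green cap, a plain cylinder 38 mm in diameter and 110 mm tall, about 0.14 kg, its foot bevelled by 3 to 4 mm. A black band 28 mm above its foot marks how deep it goes into its stand. At the start it stands on the lid of one of the two tubs, either one, up to 20 mm off the middle along the tub. Point: its centre, 55 mm above the foot; z runs up its axis.
- tub_blue_mid (a point): Closed white ingredient tub with a blue lid, a box 50 mm (its x) by 100 mm (its y) and 45 mm tall, about 0.30 kg, standing on the worktop with a shaker on its lid; its sides are flush and it can be gripped across the 50 mm. Point: its centre, 22.5 mm above its underside; z up.
- tub_yellow_mid (a point): Closed white ingredient tub with a yellow lid, a box 50 mm (its x) by 100 mm (its y) and 45 mm tall, about 0.30 kg, standing on the worktop with a shaker on its lid; its sides are flush and it can be gripped across the 50 mm. Point: its centre, 22.5 mm above its underside; z up.
- stand_red: Fixed square block of light wood with a red border on its top, 76 by 76 mm and 36 mm tall. In the middle of its top is an upright round bore 42 mm in diameter and 28 mm deep, with a 4 mm bevelled mouth, closed below (its floor is 8 mm above the worktop): the red shaker's place. Origin: centre of its underside, on the worktop; z up through the bore's axis.
- stand_green: Fixed square block of light wood with a green border on its top, 76 by 76 mm and 36 mm tall. In the middle of its top is an upright round bore 42 mm in diameter and 28 mm deep, with a 4 mm bevelled mouth, closed below (its floor is 8 mm above the worktop): the green shaker's place. Origin: centre of its underside, on the worktop; z up through the bore's axis.
- tray_blue: Fixed shallow blue tray, outside 80 mm (its x) by 130 mm (its y), inside 74 by 124 mm, floor 3 mm thick, rim 8 mm high over the worktop: the blue-lidded tub's place. Origin: centre of its underside, on the worktop; z up.
- tray_yellow: Fixed shallow yellow tray, outside 80 mm (its x) by 130 mm (its y), inside 74 by 124 mm, floor 3 mm thick, rim 8 mm high over the worktop: the yellow-lidded tub's place. Origin: centre of its underside, on the worktop; z up.
- ramekin: Loose small white ceramic bowl, 42 mm across and 32 mm tall, a bystander among the things. Origin: centre of its underside.
- glass_jar: Loose small amber glass jar with a steel lid, 36 mm across and 44 mm tall, a bystander among the things. Origin: centre of its underside.
Mind the look-alikes: they are no part of the job. What is shaped like the part that bears tub_blue_mid but pink is not meant. Leave any pink look-alike of the part that bears shaker_red_mid alone.

How it is judged:
By the outcome, as a careful person would: the job done as asked, in the order asked, and still so for the second after the job is handed in, with the robot touching nothing.
It also fails if it takes over 134 s, if anything falls off the work surface, if the arm or the gripper's body presses on something with over 40 N, if the wrist force passes 120 N, or if a joint passes its speed limit or range.

### The arm

A 7-joint arm with a two-finger parallel gripper is mounted at the origin on the work surface. World frame = base frame: x ahead of the robot, y to its left, z up, the work surface at z = 0. Lengths are in m, angles in rad, forces in N, time in s.
With the tool pointing down it reaches from about 0.35 to 0.9 m from the base axis. Payload 19.9 kg.
Tool frame: the origin (TCP) lies at the very end of the fingers, on their centre line; the grasp point (between the pads) lies 19 mm behind it (arm.grip_point_offset is the distance from the TCP to the grasp point, in m); y points along the fingers, x is the direction in which the jaws open and shut, and the axes are right-handed (so a half turn about y gives the same grasp; the last joint's range is limited). The gripper opens to 94 mm and grips with 3 to 60 N. Pads are 16 mm wide; open, the fingers measure 119 mm over their backs; the gripper's body (75 mm by 177 mm) begins 78 mm behind the grasp point.
Start: joints at [1.276, 0.417, -0.01, 1.614, 0.005, 1.111, -0.053], TCP at [0.156, -0.605, 0.205] pointing down, gripper open.
Joint ranges: [-2.81, 2.81], [-0.39, 2.02], [-1.27, 1.25], [0.06, 2.57], [-1.19, 4.33], [0.19, 2], [-2.82, 2.82]. Speed limits (rad/s): [1.89, 1.89, 2.39, 2.39, 3.01, 3.01, 3.01].

### API

Orientations are given as [roll, pitch, yaw] about the fixed x, y, z axes, in that order (R = Rz(yaw) Ry(pitch) Rx(roll)).
In Python, from workcell import state, cams, arm gives the robot as it stands. The module is installed in compiled form; this text tells all that it offers.
- The arm moves only by the tool jog_arm, never from a script. Its argument "plan" is text: rows parted by semicolons, each of 7 numbers parted by spaces: the turn, a rotation vector about the tool's x, y, z in rad, then the shift along the tool's x, y, z in m, then the opening, from 0 (shut) to 1 (fully open). A call has 1 to 12 rows; each row shifts and turns the commanded pose from where the row before left it, along the tool's axes as they then stand; what a row does not reach is not made up. A row lasts 1/8 s, in which the tool goes at most 62.5 mm and 10.7 degrees, less where a joint would pass 70% of its speed; a pose out of reach is approached as far as the arm can. A call is refused whole if a number of a shift passes 0.0625 or a number of a turn 0.188, either way. A call with a gripper value outside its range is refused whole. The fingers move at their own pace and stop on an object; "grip_force" is the grip in N (left out, the last holds). Time passes only in rows, so rows that do not move let the fingers close. It gives the time, the measured TCP pose, the force and the opening at its end, in the units of the state.
- state(): the state, without advancing time (a new reading comes with each control period).
- cams.camera(name): name is "scene" or "top" or "wrist"; returns the picture (400x640x3 uint8, red, green, blue); there is no depth.
- cams.get_calibration(name): a dict with "fx", "fy", "cx", "cy" (pixels), "view" (4x4, takes a point from world to camera coordinates). Camera axes: x right, y down, z forward; pixel columns grow to the right and rows downward; lengths in m; the calibration is good to about 2 mm. A picture is of the moment at which its call begins: read the wrist's pose just before it. get_calibration takes no time and is no camera call; for the wrist camera it gives the pose at the moment of the call.
- arm.sign_off(): hands the job in, once; it reports no verdict.
The state is a dict: "time": time; "joints": joint angles; "joint_velocities": joint speeds; "joint_torque": joint torques, N m; "tcp_pos": TCP position; "tool_rot": TCP orientation; "ft_force": force on the tool from outside, world axes, zero at the start; "torque": the same for the moment, N m; "opening": finger opening in m.
Only numpy, scipy, OpenCV 4.12 (cv2) and the standard library are available. Lean on these libraries where they do the work, as an engineer would, in place of code of your own. Each camera call takes 0.05 s, during which the arm holds its last target.

## Working session

There is one attempt and no reset: what is moved stays moved. The work goes in short steps, Python scripts to look and compute and a tool call to move; the robot and the scene stay as the last step left them, time stands still between calls to the robot, and variables do not carry over. Pictures are saved under pics/ and viewed, and the job is handed in when it is done.

Besides the shell and the picture viewer there is one more tool, called in YAML: its name, and indented under it one key for each argument. jog_arm: Moves the arm, as the interface text tells. Its arguments: {"type":"object","properties":{"plan":{"type":"string"},"grip_force":{"type":"number"}},"required":["plan"]}

```bash
mkdir -p pics; python3 - <<'E'
from workcell import state,cams,arm
import cv2,numpy as np
s=state();print({k:np.round(v,3).tolist() for k,v in s.items()}, arm.grip_point_offset)
for n in("scene","top","wrist"):
    im=cams.camera(n);cv2.imwrite(f"pics/{n}0.png",im[:,:,::-1])
    c=cams.get_calibration(n);print(n,c["fx"],c["fy"],c["cx"],c["cy"]);print(np.round(c["view"],3))
E
```

```text
{'time': 0.0, 'joints': [1.277, 0.418, -0.01, 1.614, 0.005, 1.111, -0.053], 'joint_velocities': [-0.002, -0.001, 0.0, -0.001, -0.0, 0.0, 0.001], 'joint_torque': [0.001, -85.124, 0.64, -42.598, -0.049, 0.019, 0.0], 'tcp_pos': [0.156, -0.605, 0.205], 'tool_rot': [-1.571, 0.001, -1.318], 'ft_force': [-0.872, 0.171, -0.056], 'torque': [0.009, 0.018, -0.016], 'opening': 0.094} 0.0188
scene 470.9370447089666 470.9370447089666 319.53050101394757 195.38662974319627
[[-0.843  0.539  0.006  0.435]
 [ 0.338  0.537 -0.773 -0.115]
 [-0.42  -0.649 -0.634  1.29 ]
 [ 0.     0.     0.     1.   ]]
top 499.3266571247852 499.3266571247852 321.496853929515 200.9840144680199
[[ 0.023 -1.    -0.006 -0.006]
 [-0.989 -0.022 -0.147  0.542]
 [ 0.147  0.009 -0.989  1.002]
 [ 0.     0.     0.     1.   ]]
wrist 280.3516219591523 280.3516219591523 318.7561693908371 197.0894153523181
[[ 0.251 -0.968 -0.002 -0.626]
 [-0.935 -0.243  0.258 -0.028]
 [-0.25  -0.063 -0.966  0.392]
 [ 0.     0.     0.     1.   ]]
```

View pics/scene0.png

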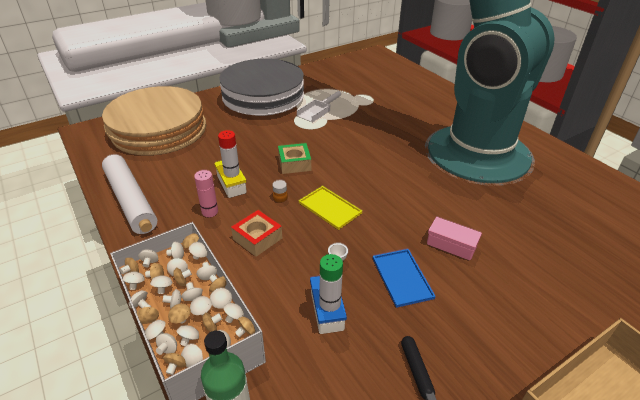

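View pics/top0.png

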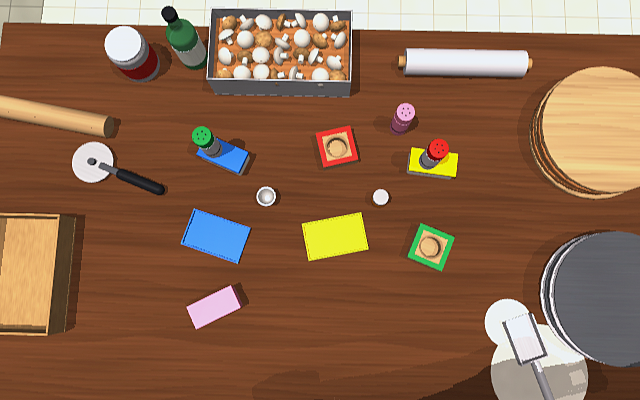

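View pics/wrist0.png

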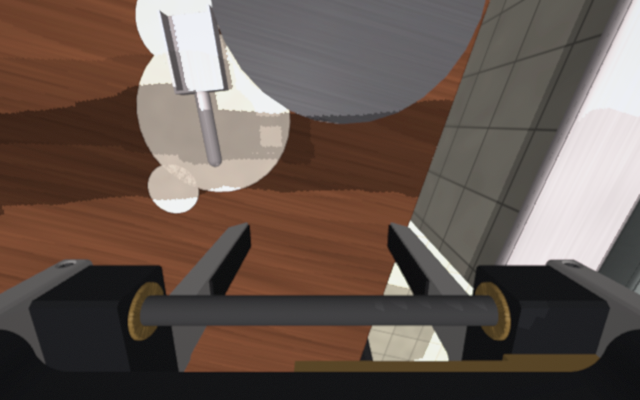

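```bash
python3 - <<'E'
import cv2
t=cv2.imread("pics/top0.png")
cv2.imwrite("pics/topz.png",cv2.resize(t[90:280,170:480],None,fx=2.5,fy=2.5,interpolation=cv2.INTER_CUBIC))
s=cv2.imread("pics/scene0.png")
cv2.imwrite("pics/scenez.png",cv2.resize(s[120:340,180:450],None,fx=2.7,fy=2.7,interpolation=cv2.INTER_CUBIC))
E
```

```text
(no output)
```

View pics/topz.png

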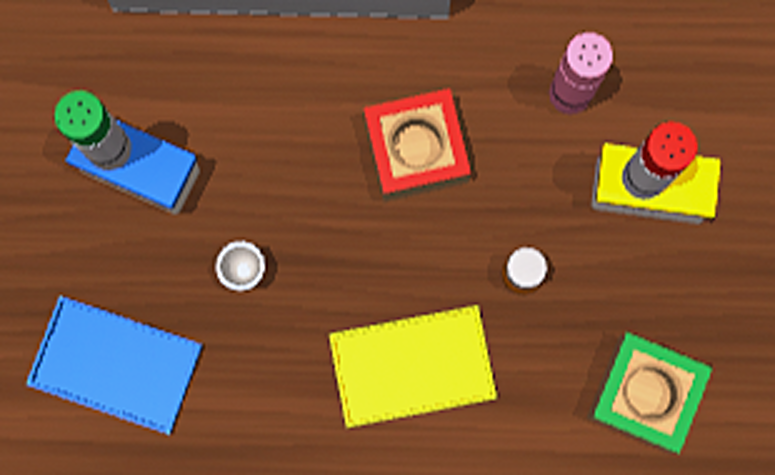

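View pics/scenez.png

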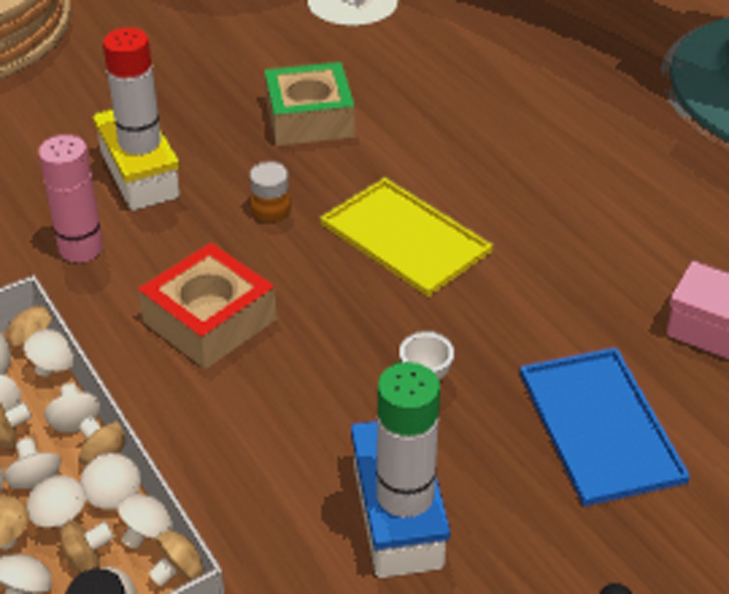

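```bash
cat > h.py <<'E'
from workcell import state,cams,arm
import cv2,numpy as np
def ray(cal,uv,z):
    V=np.array(cal["view"]);R=V[:3,:3];t=V[:3,3];o=-R.T@t
    uv=np.atleast_2d(uv).astype(float)
    d=np.c_[(uv[:,0]-cal["cx"])/cal["fx"],(uv[:,1]-cal["cy"])/cal["fy"],np.ones(len(uv))]@R
    s=(z-o[2])/d[:,2];return o+d*s[:,None]
def proj(cal,p):
    V=np.array(cal["view"]);q=np.atleast_2d(p)@V[:3,:3].T+V[:3,3]
    return np.c_[q[:,0]/q[:,2]*cal["fx"]+cal["cx"],q[:,1]/q[:,2]*cal["fy"]+cal["cy"]]
H={"red":[(0,8),(172,180)],"green":[(50,80)],"blue":[(95,120)],"yellow":[(25,34)]}
def mask(im,c,smin=140,vmin=70):
    h=cv2.cvtColor(im,cv2.COLOR_RGB2HSV);m=np.zeros(h.shape[:2],np.uint8)
    for a,b in H[c]: m|=cv2.inRange(h,(a,smin,vmin),(b,255,255))
    return m
def comps(m,amin=60):
    n,l,s,c=cv2.connectedComponentsWithStats(m)
    return [(i,s[i].tolist(),np.round(c[i],1).tolist()) for i in range(1,n) if s[i][4]>amin],l
E
python3 - <<'E'
from h import *
for n in("top","scene"):
    im=cv2.imread(f"pics/{n}0.png")[:,:,::-1].copy();cal=cams.get_calibration(n)
    for c in H:
        m=mask(im,c);cs,l=comps(m)
        for i,s,ce in cs:
            if n=="scene" and (s[0]<190 or s[0]>430 or s[1]<100 or s[1]>340):continue
            if n=="top" and (s[0]<170 or s[0]>480 or s[1]<90 or s[1]>280):continue
            cn,_=cv2.findContours((l==i).astype(np.uint8),0,1);cn=max(cn,key=cv2.contourArea)[:,0]
            for z in(.003,.008,.036,.045,.155):
                P=ray(cal,cn,z)[:,:2];r=cv2.minAreaRect((P*1000).astype(np.float32))
                print(n,c,s,ce,"z",z,np.round(r[0],1),np.round(r[1],1),round(r[2],1))
E
```

```text
top red [315, 125, 44, 43, 688] [336.4, 145.9] z 0.003 [670.5 -23.6] [81.6 80. ] 14.3
top red [315, 125, 44, 43, 688] [336.4, 145.9] z 0.008 [669.2 -23.5] [81.2 79.6] 14.3
top red [315, 125, 44, 43, 688] [336.4, 145.9] z 0.036 [661.8 -23. ] [79.1 77.5] 14.3
top red [315, 125, 44, 43, 688] [336.4, 145.9] z 0.045 [659.4 -22.8] [78.4 76.8] 14.3
top red [315, 125, 44, 43, 688] [336.4, 145.9] z 0.155 [630.3 -20.7] [70.  68.6] 14.3
top red [427, 138, 25, 23, 376] [437.5, 149.1] z 0.003 [ 667.9 -244.4] [44.5 51.5] 39.8
top red [427, 138, 25, 23, 376] [437.5, 149.1] z 0.008 [ 666.5 -243.3] [44.3 51.3] 39.8
top red [427, 138, 25, 23, 376] [437.5, 149.1] z 0.036 [ 659.2 -237. ] [43.1 49.9] 39.8
top red [427, 138, 25, 23, 376] [437.5, 149.1] z 0.045 [ 656.9 -235. ] [42.8 49.5] 39.8
top red [427, 138, 25, 23, 376] [437.5, 149.1] z 0.155 [ 628.1 -210.1] [38.2 44.2] 39.8
top red [300, 211, 68, 29, 97] [340.1, 219.1] z 0.003 [509.3 -25.9] [147.5  56.2] 78.6
top red [300, 211, 68, 29, 97] [340.1, 219.1] z 0.008 [508.7 -25.8] [146.8  55.9] 78.6
top red [300, 211, 68, 29, 97] [340.1, 219.1] z 0.036 [5
[... 5853 characters left out ...]
] z 0.036 [ 626.3 -238.2] [112.8  50.5] 83.0
scene yellow [215, 160, 31, 27, 288] [229.7, 175.8] z 0.045 [ 630.5 -226.5] [111.4  49.9] 83.0
scene yellow [215, 160, 31, 27, 288] [229.7, 175.8] z 0.155 [681.5 -82.8] [93.4 41.8] 83.0
scene yellow [299, 186, 63, 43, 1348] [330.3, 206.6] z 0.003 [468.4 -30.4] [ 85.3 136.7] 12.2
scene yellow [299, 186, 63, 43, 1348] [330.3, 206.6] z 0.008 [471.7 -25.6] [ 84.7 135.8] 12.2
scene yellow [299, 186, 63, 43, 1348] [330.3, 206.6] z 0.036 [490.2   1.3] [ 81.4 130.5] 12.2
scene yellow [299, 186, 63, 43, 1348] [330.3, 206.6] z 0.045 [496.1   9.9] [ 80.4 128.8] 12.2
scene yellow [299, 186, 63, 43, 1348] [330.3, 206.6] z 0.155 [568.7 115.5] [ 67.4 108. ] 12.2
```

```bash
python3 - <<'E'
from h import *
cal=cams.get_calibration("top")
for nm,uv,z in [("pink shaker top",(405,111),.11),("pink foot",(400,131),.0),("jar lid",(380.5,197.5),.044),("ramekin rim",(266,196.5),.032),("pinktub",(214,306),.045),("mushroom corner",(352,92),.0),("cutter",(160,190),.0)]:
    print(nm,np.round(ray(cal,uv,z)[0],3))
cs=cams.get_calibration("scene")
for nm,p in [("red cap top",(.632,-.2105,.155)),("green cap",(.646,.2356,.155))]:
    print(nm,proj(cal,p),proj(cs,p))
E
```

```text
pink shaker top [ 0.717 -0.157  0.11 ]
pink foot [ 0.708 -0.164  0.   ]
jar lid [ 0.551 -0.116  0.044]
ramekin rim [0.55  0.123 0.032]
pinktub [0.322 0.218 0.045]
mushroom corner [ 0.796 -0.056  0.   ]
cutter [0.564 0.359 0.   ]
red cap top [[437.31536081 147.01435364]] [[226.46575984 135.96478693]]
green cap [[201.26981484 134.92413772]] [[330.85801889 263.07345261]]
```

jog_arm:
  plan: "0 0 0 -0.024 -0.004 0.051 1; 0 0 0 -0.024 -0.004 0.051 1; 0 0 0 -0.024 -0.004 0.051 1; 0 0 0 -0.024 -0.004 0.051 1; 0 0 0 -0.024 -0.004 0.051 1; 0 0 0 -0.024 -0.004 0.051 1; 0 0 0 -0.024 -0.004 0.051 1; 0 0 0 -0.024 -0.004 0.051 1; 0 0 0 -0.024 -0.004 0.051 1; 0 0 0 -0.024 -0.004 0.051 1; 0 0 0 -0.023 0 0.05 1; 0 0 0 0 0 0 1"
  grip_force: 25

```text
time: 1.65
tcp_pos: [0.635, -0.206, 0.2445]
tool_rot: [-1.571, 0.002, -1.312]
ft_force: [0.5, -0.6, -0.2]
opening: 0.0939
```

```bash
python3 - <<'E'
from h import *
s=state();print(s["time"],s["tcp_pos"],s["tool_rot"])
cal=cams.get_calibration("wrist");im=cams.camera("wrist");cv2.imwrite("pics/w1.png",im[:,:,::-1])
V=np.array(cal["view"]);print("cam",-V[:3,:3].T@V[:3,3]);print(proj(cal,[(.632,-.2105,.155),(.63,-.2263,.045)]))
for c in("red","yellow"):
  print(c,comps(mask(im,c))[0])
E
```

```text
1.65 [ 0.63503925 -0.20601001  0.24447791] [-1.57051085  0.002304   -1.31235676]
cam [ 0.70755659 -0.18880046  0.42419275]
[[321.31464042 203.67554767]
 [331.54541947 185.56046392]]
red [(1, [159, 92, 66, 62, 1957], [191.6, 121.9]), (4, [307, 183, 38, 41, 1206], [325.4, 203.6])]
yellow [(1, [295, 156, 26, 38, 121], [306.1, 171.8]), (3, [336, 169, 20, 16, 103], [343.5, 176.2]), (5, [342, 178, 30, 36, 534], [356.3, 196.2]), (11, [140, 216, 85, 50, 2933], [175.1, 239.9])]
```

View pics/w1.png

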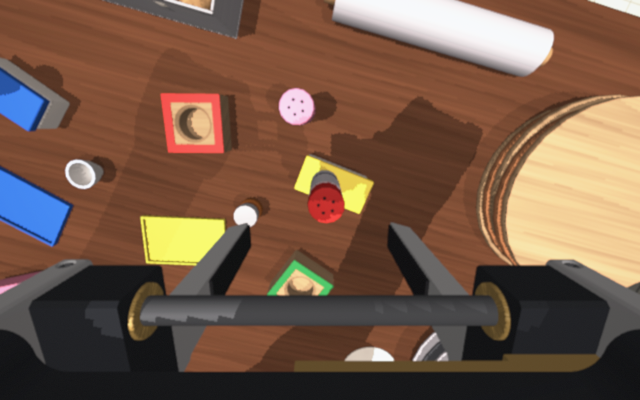

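```bash
python3 - <<'E'
from h import *
cal=cams.get_calibration("wrist")
print(ray(cal,[(325.5,204)],.155))
im=cv2.imread("pics/w1.png")[:,:,::-1].copy()
for c,z,b in(("red",.036,0),("yellow",.045,1)):
  m=mask(im,c);cs,l=comps(m)
  if b: m=np.where((l==1)|(l==3)|(l==5),255,0).astype(np.uint8)
  else: m=np.where(l==1,255,0).astype(np.uint8)
  p=cv2.findNonZero(m)[:,0]
  P=ray(cal,p,z)[:,:2]*1000;print(c,cv2.minAreaRect(P.astype(np.float32)))
E
```

```text
[[ 0.63111777 -0.21735004  0.155     ]]
red ((661.3477783203125, -26.798358917236328), (79.0505142211914, 80.03390502929688), 14.673873901367188)
yellow ((629.6077880859375, -231.4849395751953), (99.76192474365234, 49.93777084350586), 82.77406311035156)
```

jog_arm:
  plan: "0 0 0 0.0064 0 -0.0053 1; 0 0 0 0 0.03 0 1; 0 0 0 0 0.04 0 1; 0 0 0 0 0.04 0 1; 0 0 0 0 0.03 0 1; 0 0 0 0 0.0135 0 1; 0 0 0 0 0 0 1; 0 0 0 0 0 0 1"
  grip_force: 20

```text
time: 2.7
tcp_pos: [0.6297, -0.2185, 0.0934]
tool_rot: [-1.569, -0.001, -1.318]
ft_force: [-0.3, 0.7, 0.3]
opening: 0.094
```

```bash
python3 - <<'E'
from h import *
s=state();print(s["tcp_pos"],s["tool_rot"])
cal=cams.get_calibration("wrist");im=cams.camera("wrist");cv2.imwrite("pics/w2.png",im[:,:,::-1])
cs=comps(mask(im,"red"))[0];print(cs)
t=s["tcp_pos"];print(proj(cal,[(t[0],t[1],.155)]))
E
```

```text
[ 0.62971432 -0.218525    0.09338416] [-1.56938177e+00 -1.02419218e-03 -1.31844394e+00]
[(1, [35, 63, 116, 101, 5039], [93.7, 111.0]), (2, [271, 225, 81, 71, 4571], [311.3, 264.0])]
[[315.87020391 284.36899717]]
```

View pics/w2.png

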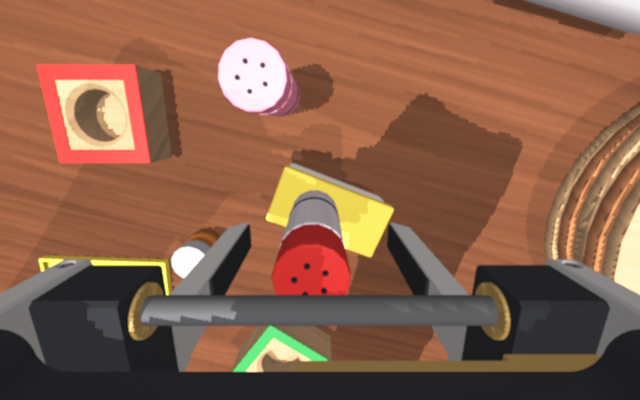

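jog_arm:
  plan: "0 0 0 -0.003 0.002 0.002 1; 0 0 0 0 0 0 1; 0 0 0 0 0 0 0.3; 0 0 0 0 0 0 0.3; 0 0 0 0 0 0 0.3; 0 0 0 0 0 0 0.3; 0 0 0 0 0 0 0.3; 0 0 0 0 0 0 0.3; 0 0 0 0 0 0 0.3; 0 0 0 0 0 0 0.3"
  grip_force: 20

```text
time: 4.0
tcp_pos: [0.6304, -0.2145, 0.0899]
tool_rot: [-1.571, 0.0, -1.318]
ft_force: [0.2, 0.0, 0.3]
opening: 0.0374
```

jog_arm:
  plan: "0 0 0 0 -0.01 0 0.3; 0 0 0 0 -0.025 0 0.3; 0 0 0 0 -0.025 0 0.3; 0 0 0 -0.0251 0 0.011 0.3; 0 0 0 -0.0351 0 0.0155 0.3; 0 0 0 -0.0351 0 0.0155 0.3; 0 0 0 -0.0351 0 0.0155 0.3; 0 0 0 -0.0251 0 0.011 0.3; 0 0 0 -0.02 0 0.009 0.3; 0 0 0 0 0 0 0.3; 0 0 0 0 0 0 0.3; 0 0 0 0 0 0 0.3"

```text
time: 5.5
tcp_pos: [0.6614, -0.0267, 0.1499]
tool_rot: [-1.571, -0.0, -1.32]
ft_force: [-0.8, 0.2, -1.5]
opening: 0.0374
```

```bash
python3 - <<'E'
from h import *
for n in("wrist","scene","top"):
    if n=="wrist": s=state();print(s["time"],s["tcp_pos"],s["tool_rot"],s["opening"],s["joint_velocities"])
    cal=cams.get_calibration(n);im=cams.camera(n);cv2.imwrite(f"pics/{n}3.png",im[:,:,::-1])
a=cv2.imread("pics/scene3.png")[130:290,170:370];b=cv2.imread("pics/wrist3.png")[60:380,120:520]
cv2.imwrite("pics/c3.png",np.vstack([cv2.resize(b,(400,320)),cv2.resize(a,(350,280))[:,:].copy() if 0 else cv2.copyMakeBorder(cv2.resize(a,(350,280)),0,0,0,50,0)]))
E
```

```text
5.5 [ 0.66144344 -0.02665738  0.14993352] [-1.57104385e+00 -3.92786709e-04 -1.31963855e+00] 0.03740519074214959 [-1.46685571e-03  1.50092247e-04 -5.65354042e-03 -1.30388858e-05
 -2.16054891e-03 -3.18697244e-03 -1.32400684e-03]
```

View pics/c3.png

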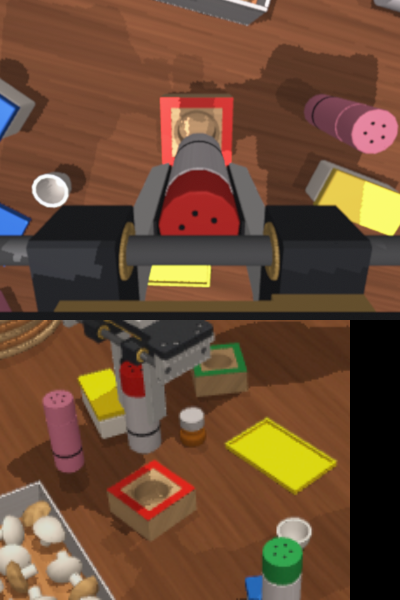

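```bash
python3 - <<'E'
from h import *
cal=cams.get_calibration("wrist");im=cv2.imread("pics/wrist3.png")[:,:,::-1].copy()
m=mask(im,"red",110);m[:120]=m[:120];cs,l=comps(m);print(cs)
i=[c for c in cs if c[1][1]<170][0][0]
p=cv2.findNonZero((l==i).astype(np.uint8))[:,0]
print(cv2.minAreaRect((ray(cal,p,.036)[:,:2]*1000).astype(np.float32)))
print("foot pred",proj(cal,[(.6614,-.0267,.105),(.6614,-.0267,.155),(.6614,-.0267,.036)]))
z=im[130:260,250:400];cv2.imwrite("pics/z3.png",cv2.resize(z,None,fx=5,fy=4.6)[:,:,::-1])
# yellow lid check
m=mask(im,"yellow",110);print(comps(m)[0])
E
```

```text
[(35, [423, 153, 96, 62, 2220], [460.8, 177.8]), (36, [279, 156, 76, 71, 2177], [315.7, 182.4]), (74, [279, 230, 81, 66, 4288], [318.8, 266.5]), (153, [114, 349, 19, 23, 208], [121.7, 361.3])]
((713.4411010742188, -180.63967895507812), (109.73069763183594, 51.625816345214844), 86.07471466064453)
foot pred [[318.06245534 214.11008818]
 [317.79742794 237.71696469]
 [318.28941731 193.89382756]]
[(1, [442, 233, 93, 63, 2939], [490.0, 263.5]), (2, [268, 325, 63, 22, 1283], [300.2, 335.1])]
```

View pics/z3.png

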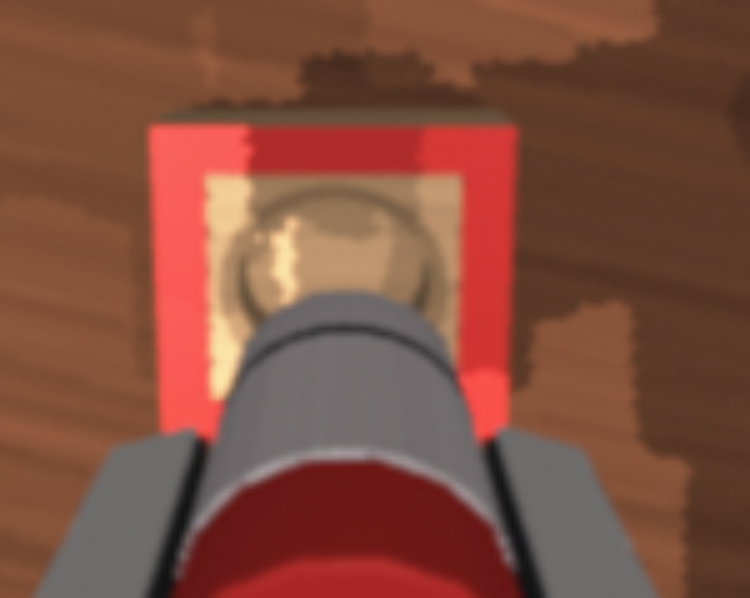

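```bash
python3 - <<'E'
from h import *
cal=cams.get_calibration("wrist")
P=ray(cal,[(280,157.2),(353.4,157.2)],.036)*1000;print(P,np.hypot(*(P[1]-P[0])[:2]))
d=(P[1]-P[0])[:2];d/=np.hypot(*d);n=np.array([d[1],-d[0]]) ;mid=P.mean(0)[:2]
print(mid+38*n,mid-38*n)
E
```

```text
[[689.69592984  21.890618    36.        ]
 [708.86167717 -52.33485947  36.        ]] 76.65994636219611
[662.48555909 -24.72249783] [736.07204793  -5.72174364]
```

jog_arm:
  plan: "0 0 0 -0.0017 0 0.0014 0.3; 0 0 0 0 0.015 0 0.3; 0 0 0 0 0.02 0 0.3; 0 0 0 0 0.015 0 0.3; 0 0 0 0 0.01 0 0.3; 0 0 0 0 0 0 0.3; 0 0 0 0 0 0 0.3; 0 0 0 0 0.006 0 0.3; 0 0 0 0 0.006 0 0.3; 0 0 0 0 0 0 0.3; 0 0 0 0 0 0 0.3"

```text
time: 7.02
tcp_pos: [0.6625, -0.0232, 0.078]
tool_rot: [-1.571, 0.0, -1.318]
ft_force: [0.8, 0.2, -1.5]
opening: 0.0374
```

jog_arm:
  plan: "0 0 0 0 0.005 0 0.3; 0 0 0 0 0.005 0 0.3; 0 0 0 0 0.005 0 0.3; 0 0 0 0 0 0 0.3; 0 0 0 0 0 0 0.3"

```text
time: 7.65
tcp_pos: [0.6625, -0.0232, 0.063]
tool_rot: [-1.571, 0.0, -1.318]
ft_force: [0.3, -1.2, -1.2]
opening: 0.0375
```

```bash
python3 - <<'E'
from h import *
im=cams.camera("wrist");cv2.imwrite("pics/z4.png",cv2.resize(im[120:300,220:420],None,fx=3.5,fy=3.3)[:,:,::-1])
E
```

```text
(no output)
```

View pics/z4.png

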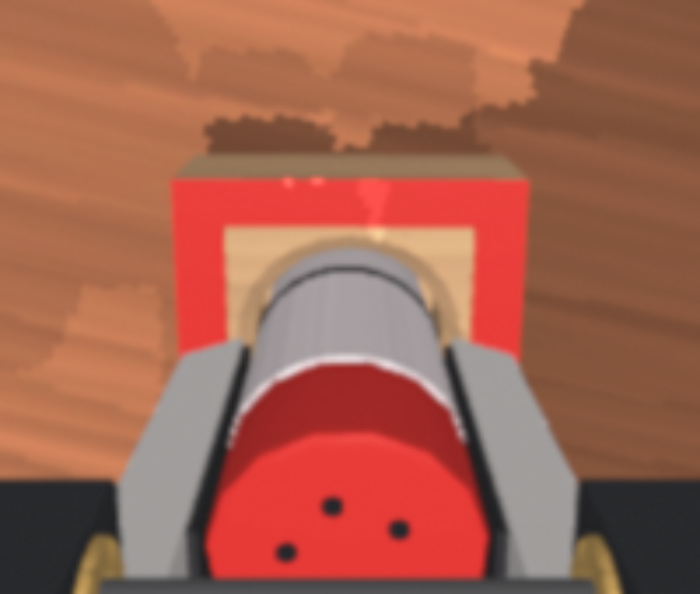

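jog_arm:
  plan: "0 0 0 0 0.004 0 0.3; 0 0 0 0 0.003 0 0.3; 0 0 0 0 0.002 0 0.3; 0 0 0 0 0.001 0 0.3; 0 0 0 0 0 0 0.3; 0 0 0 0 0 0 0.3"

```text
time: 8.45
tcp_pos: [0.6625, -0.0232, 0.053]
tool_rot: [-1.571, 0.0, -1.318]
ft_force: [-0.2, -0.1, -2.2]
opening: 0.0374
```

jog_arm:
  plan: "0 0 0 0 0.001 0 0.3; 0 0 0 0 0 0 0.3; 0 0 0 0 0 0 0.3"

```text
time: 8.82
tcp_pos: [0.6627, -0.0232, 0.0529]
tool_rot: [-1.57, -0.0, -1.318]
ft_force: [-4.2, 0.3, 10.7]
opening: 0.0373
```

jog_arm:
  plan: "0 0 0 0 0 0 0.6; 0 0 0 0 0 0 0.7; 0 0 0 0 0 0 1; 0 0 0 0 0 0 1; 0 0 0 0 -0.02 0 1; 0 0 0 0 -0.05 0 1; 0 0 0 0 -0.06 0 1; 0 0 0 0 -0.06 0 1; 0 0 0 0 0 0 1; 0 0 0 0 0 0 1"

```text
time: 10.07
tcp_pos: [0.6623, -0.0232, 0.2426]
tool_rot: [-1.57, -0.0, -1.318]
ft_force: [0.2, -0.2, -0.5]
opening: 0.0941
```

```bash
python3 - <<'E'
from h import *
im=cams.camera("scene");cv2.imwrite("pics/s5.png",cv2.resize(im[120:340,180:450],None,fx=2.7,fy=2.7,interpolation=cv2.INTER_CUBIC)[:,:,::-1])
s=state();print(s["tcp_pos"],s["tool_rot"])
E
```

```text
[ 0.66200095 -0.02326039  0.24164656] [-1.57159929e+00  2.41054801e-04 -1.31798037e+00]
```

View pics/s5.png

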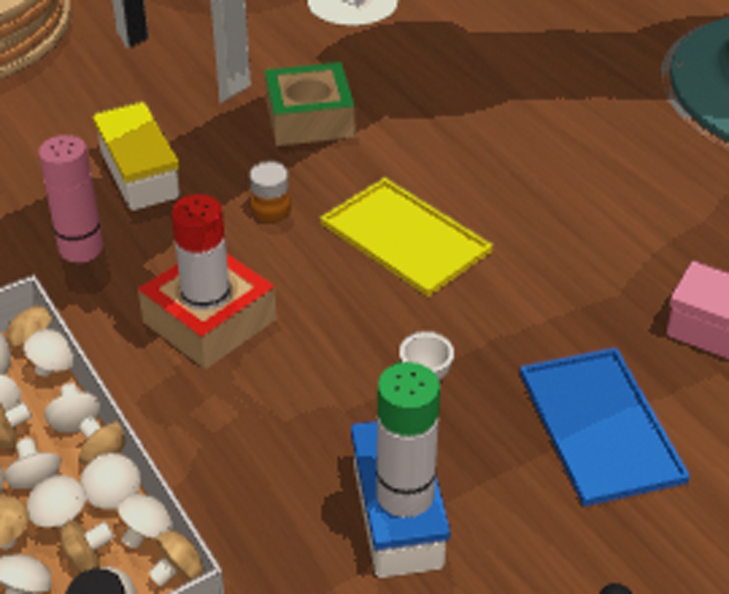

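jog_arm:
  plan: "0 0 0 -0.0325 0 0.006 1; 0 0 0 -0.0425 0 0.008 1; 0 0 0 -0.0525 0 0.01 1; 0 0 0 -0.0525 0 0.01 1; 0 0 0 -0.0425 0 0.0085 1; 0 0 0 -0.032 0 0.007 1; 0 0 0 0 0 0 1; 0 0 0 0 0 0 1; 0 0 0 0 0 0 1; 0 0 0 0 0 0 1"

```text
time: 11.38
tcp_pos: [0.6469, 0.2346, 0.2419]
tool_rot: [-1.571, -0.0, -1.319]
ft_force: [-0.2, 0.2, -0.3]
opening: 0.094
```

```bash
python3 - <<'E'
from h import *
s=state();cal=cams.get_calibration("wrist");im=cams.camera("wrist");cv2.imwrite("pics/w6.png",im[:,:,::-1])
t=s["tcp_pos"];print(t,s["tool_rot"]);print(proj(cal,[(t[0],t[1],.155)]))
m=mask(im,"green");cs,l=comps(m);print(cs)
for i,b,c in cs:
  if 250<c[0]<400 and c[1]<280: print(ray(cal,[(b[0]+b[2]/2-.5,b[1]+b[3]-b[2]/2-.5)],.155))
E
```

```text
[0.64694547 0.2346478  0.24192006] [-1.57093067e+00 -1.33934246e-04 -1.31911726e+00]
[[317.49679143 200.38451252]]
[(1, [301, 180, 35, 38, 1016], [317.8, 198.5])]
[[0.64745133 0.2342648  0.155     ]]
```

View pics/w6.png

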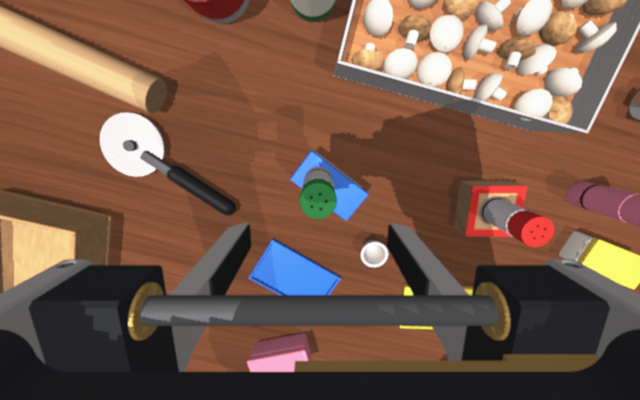

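jog_arm:
  plan: "0 0 0 0 0.03 0 1; 0 0 0 0 0.04 0 1; 0 0 0 0 0.04 0 1; 0 0 0 0 0.03 0 1; 0 0 0 0 0.012 0 1; 0 0 0 0 0 0 1; 0 0 0 0 0 0 0.3; 0 0 0 0 0 0 0.3; 0 0 0 0 0 0 0.3; 0 0 0 0 0 0 0.3; 0 0 0 0 0 0 0.3; 0 0 0 0 0 0 0.3"

```text
time: 12.92
tcp_pos: [0.6467, 0.2356, 0.09]
tool_rot: [-1.571, 0.0, -1.318]
ft_force: [1.0, 0.2, -1.7]
opening: 0.0378
```

jog_arm:
  plan: "0 0 0 0 0 0 0.3; 0 0 0 0 0 0 0.3"

```text
time: 13.18
tcp_pos: [0.6467, 0.2356, 0.09]
tool_rot: [-1.571, 0.0, -1.318]
ft_force: [-0.1, -0.0, 0.9]
opening: 0.0381
```

jog_arm:
  plan: "0 0 0 0 -0.01 0 0.3; 0 0 0 0 -0.025 0 0.3; 0 0 0 0 -0.035 0 0.3; 0 0 0 0 -0.035 0 0.3; 0 0 0 0.0194 0 -0.0153 0.3; 0 0 0 0.03 0 -0.023 0.3; 0 0 0 0.042 0 -0.032 0.3; 0 0 0 0.045 0 -0.0345 0.3; 0 0 0 0.045 0 -0.0345 0.3; 0 0 0 0.045 0 -0.0345 0.3; 0 0 0 0.045 0 -0.0345 0.3; 0 0 0 0.045 0 -0.0345 0.3"

```text
time: 14.68
tcp_pos: [0.49, -0.1331, 0.1958]
tool_rot: [-1.57, -0.0, -1.318]
ft_force: [0.5, -0.1, -0.8]
opening: 0.0377
```

jog_arm:
  plan: "0 0 0 0.04 0 -0.031 0.3; 0 0 0 0.025 0.02 -0.0185 0.3; 0 0 0 0.013 0.025 -0.0103 0.3; 0 0 0 0 0 0 0.3; 0 0 0 0 0 0 0.3; 0 0 0 0 0 0 0.3; 0 0 0 0 0 0 0.3"

```text
time: 15.55
tcp_pos: [0.4529, -0.2216, 0.1506]
tool_rot: [-1.57, -0.0, -1.317]
ft_force: [-0.8, -0.4, -0.8]
opening: 0.0381
```

```bash
python3 - <<'E'
from h import *
s=state();cal=cams.get_calibration("wrist");im=cams.camera("wrist");cv2.imwrite("pics/w7.png",im[:,:,::-1])
t=s["tcp_pos"];print(t,s["tool_rot"],s["opening"]);print(proj(cal,[(t[0],t[1],.155),(t[0],t[1],.036),(.4523,-.2222,.036)]))
cv2.imwrite("pics/z7.png",cv2.resize(im[120:280,230:430],None,fx=3.8,fy=3.7)[:,:,::-1])
E
```

```text
[ 0.45292379 -0.22157987  0.15056673] [-1.57007991e+00 -4.97381688e-04 -1.31713227e+00] 0.038098146209425476
[[316.76806198 236.97577409]
 [317.6049293  193.59958449]
 [318.01475219 194.27953243]]
```

View pics/z7.png

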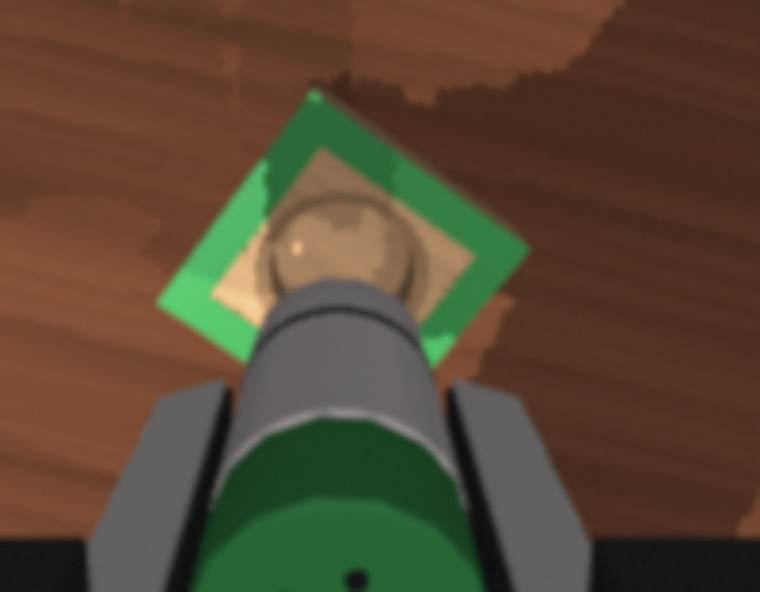

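```bash
python3 - <<'E'
from h import *
cal=cams.get_calibration("wrist");P=ray(cal,[(271.3,201.6),(369.5,187.0)],.036)*1000
print(P,P.mean(0),np.hypot(*(P[0]-P[1])[:2]),76*2**.5)
E
```

```text
[[ 431.37404806 -175.03470393   36.        ]
 [ 473.92216522 -273.83209315   36.        ]] [ 452.64810664 -224.43339854   36.        ] 107.56982100539116 107.48023074035522
```

jog_arm:
  plan: "0 0 0 0.0015 0 -0.0008 0.3; 0 0 0 0 0.015 0 0.3; 0 0 0 0 0.02 0 0.3; 0 0 0 0 0.015 0 0.3; 0 0 0 0 0.01 0 0.3; 0 0 0 0 0.006 0 0.3; 0 0 0 0 0.006 0 0.3; 0 0 0 0 0 0 0.3; 0 0 0 0 0 0 0.3"

```text
time: 16.73
tcp_pos: [0.4522, -0.2237, 0.0782]
tool_rot: [-1.57, -0.0, -1.318]
ft_force: [-0.6, 0.1, -1.0]
opening: 0.0377
```

```bash
python3 - <<'E'
from h import *
im=cams.camera("wrist");cv2.imwrite("pics/z8.png",cv2.resize(im[120:280,230:430],None,fx=3.8,fy=3.7)[:,:,::-1])
E
```

```text
(no output)
```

View pics/z8.png

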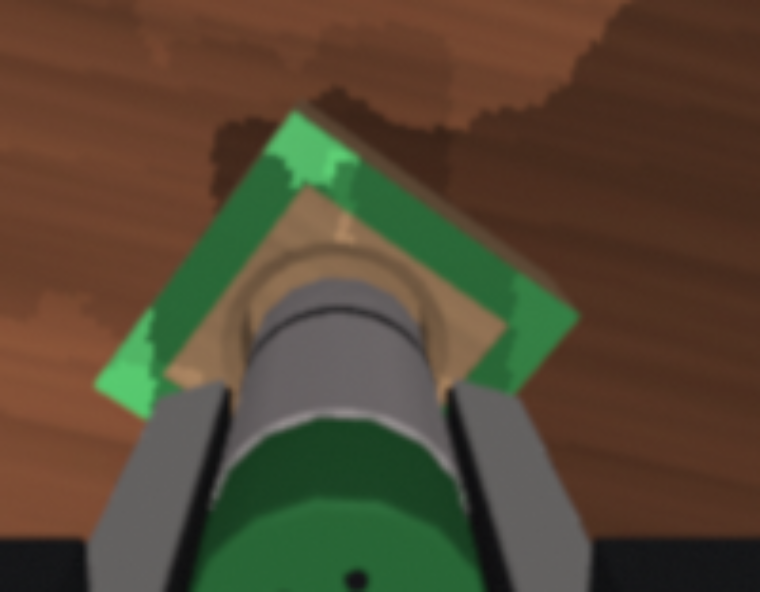

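Foot entering the bore, centred. Continue.

jog_arm:
  plan: "0 0 0 0 0.005 0 0.3; 0 0 0 0 0.005 0 0.3; 0 0 0 0 0.005 0 0.3; 0 0 0 0 0.004 0 0.3; 0 0 0 0 0.003 0 0.3; 0 0 0 0 0.002 0 0.3; 0 0 0 0 0 0 0.3; 0 0 0 0 0 0 0.3"

```text
time: 17.77
tcp_pos: [0.452, -0.2237, 0.054]
tool_rot: [-1.571, -0.0, -1.318]
ft_force: [1.0, 1.2, -1.2]
opening: 0.0379
```

jog_arm:
  plan: "0 0 0 0 0.001 0 0.3; 0 0 0 0 0 0 0.3; 0 0 0 0 0 0 0.3"

```text
time: 18.15
tcp_pos: [0.452, -0.2236, 0.0529]
tool_rot: [-1.571, 0.0, -1.318]
ft_force: [-0.8, 0.9, -1.8]
opening: 0.0378
```

jog_arm:
  plan: "0 0 0 0 0.0008 0 0.3; 0 0 0 0 0 0 0.3; 0 0 0 0 0 0 0.3"

```text
time: 18.52
tcp_pos: [0.4522, -0.2237, 0.0528]
tool_rot: [-1.571, -0.0, -1.318]
ft_force: [-3.6, 1.8, 14.5]
opening: 0.0379
```

jog_arm:
  plan: "0 0 0 0 0 0 0.6; 0 0 0 0 0 0 0.7; 0 0 0 0 0 0 1; 0 0 0 0 0 0 1; 0 0 0 0 -0.02 0 1; 0 0 0 0 -0.05 0 1; 0 0 0 0 -0.06 0 1; 0 0 0 0 -0.06 0 1; 0 0 0 0 0 0 1; 0 0 0 0 0 0 1"

```text
time: 19.77
tcp_pos: [0.4517, -0.2236, 0.2417]
tool_rot: [-1.571, 0.0, -1.318]
ft_force: [-0.8, -0.7, 0.1]
opening: 0.0944
```

jog_arm:
  plan: "0 -0.1706 0 0 0 0 1; 0 -0.1706 0 0 0 0 1; 0 -0.1706 0 0 0 0 1; 0 -0.1706 0 0 0 0 1; 0 -0.1706 0 0 0 0 1; 0 -0.1706 0 0 0 0 1; 0 -0.1706 0 0 0 0 1; 0 0 0 0 0 0 1; 0 0 0 0 0 0 1; 0 0 0 0 0 0 1"

```text
time: 21.02
tcp_pos: [0.4519, -0.2236, 0.2418]
tool_rot: [-1.571, 0.001, -0.126]
ft_force: [1.0, -0.5, 0.2]
opening: 0.0943
```

```bash
python3 - <<'E'
from h import *
im=cams.camera("scene");cv2.imwrite("pics/s9.png",im[:,:,::-1])
im=cams.camera("top");cv2.imwrite("pics/t9.png",im[:,:,::-1])
E
```

View pics/s9.png

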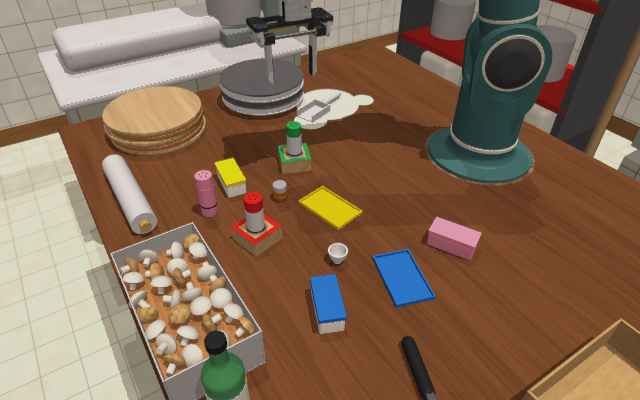

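```bash
python3 - <<'E'
from h import *
for n,f in(("top","t9"),("scene","s9")):
    im=cv2.imread(f"pics/{f}.png")[:,:,::-1].copy();cal=cams.get_calibration(n)
    for c in("blue","yellow"):
        cs,l=comps(mask(im,c),150)
        for i,s,ce in cs:
            if s[4]>1250 or not(170<s[0]<480 and 90<s[1]<300): continue
            p=cv2.findNonZero((l==i).astype(np.uint8))[:,0]
            print(n,c,s,cv2.minAreaRect((ray(cal,p,.045)[:,:2]*1000).astype(np.float32)))
E
```

```text
top blue [196, 134, 52, 39, 1094] ((638.6508178710938, 217.79864501953125), (99.16551971435547, 50.46604919433594), 67.13896942138672)
top yellow [409, 147, 49, 30, 1112] ((629.6095581054688, -226.197998046875), (98.7695083618164, 50.35883331298828), 82.90894317626953)
scene yellow [215, 157, 31, 30, 558] ((630.1512451171875, -226.9365997314453), (112.3968734741211, 50.55970764160156), 83.06147003173828)
```

View pics/t9.png

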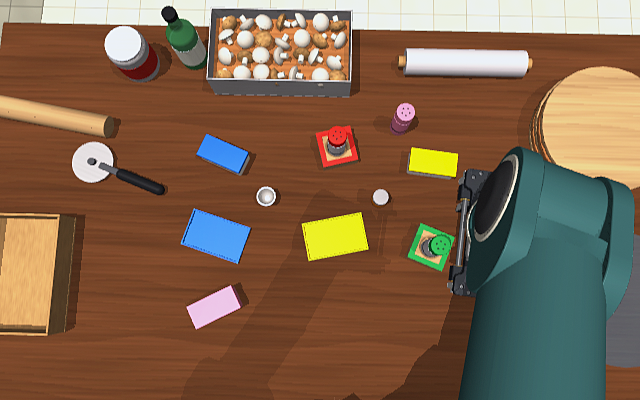

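jog_arm:
  plan: "0 0 0 0.03 0 0.0016 1; 0 0 0 0.05 0 0.003 1; 0 0 0 0.05 0 0.003 1; 0 0 0 0.03 0 0.002 1; 0 0 0 0.017 0 0.001 1; 0 0 0 0 0.04 0 1; 0 0 0 0 0.05 0 1; 0 0 0 0 0.045 0 1; 0 0 0 0 0 0 1; 0 0 0 0 0 0 1; 0 0 0 0 0 0 1"

```text
time: 22.5
tcp_pos: [0.63, -0.2353, 0.1094]
tool_rot: [-1.571, -0.003, -0.124]
ft_force: [0.2, 0.5, 0.3]
opening: 0.0941
```

```bash
python3 - <<'E'
from h import *
s=state();im=cams.camera("wrist");cv2.imwrite("pics/w10.png",im[:,:,::-1]);print(s["tcp_pos"],s["tool_rot"])
cal=cams.get_calibration("wrist");t=s["tcp_pos"];print(proj(cal,[(t[0],t[1],.045)]))
E
```

```text
[ 0.63001984 -0.23530616  0.1093713 ] [-1.57145288 -0.00283079 -0.12401269]
[[318.63872934 206.20540899]]
```

View pics/w10.png

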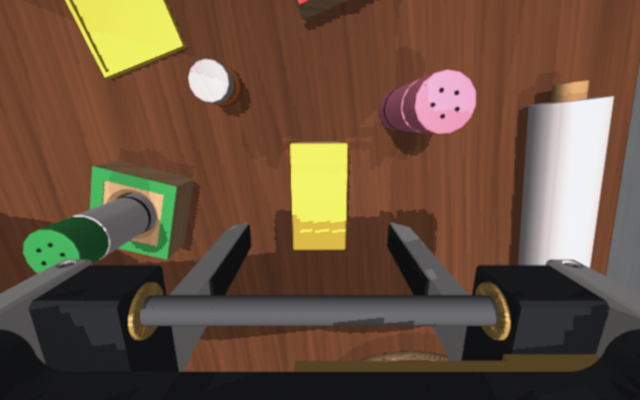

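jog_arm:
  plan: "0 0 0 0 0.03 0 1; 0 0 0 0 0.03 0 1; 0 0 0 0 0.02 0 1; 0 0 0 0 0.01 0 1; 0 0 0 0 0 0 1; 0 0 0 0 0 0 0.45; 0 0 0 0 0 0 0.45; 0 0 0 0 0 0 0.45; 0 0 0 0 0 0 0.45; 0 0 0 0 0 0 0.45; 0 0 0 0 0 0 0.45; 0 0 0 0 0 0 0.45"
  grip_force: 30

```text
time: 24.05
tcp_pos: [0.629, -0.235, 0.0172]
tool_rot: [-1.571, -0.0, -0.124]
ft_force: [-0.2, 0.5, 1.7]
opening: 0.0498
```

jog_arm:
  plan: "0 0 0 0 -0.01 0 0.45; 0 0 0 0 -0.025 0 0.45; 0 0 0 0 -0.04 0 0.45; 0 0 0 0 -0.035 0 0.45; 0 0 0 -0.018 0 0.0183 0.45; 0 0 0 -0.034 0 0.035 0.45; 0 0 0 -0.038 0 0.038 0.45; 0 0 0 -0.038 0 0.038 0.45; 0 0 0 -0.034 0 0.035 0.45; 0 0 0 -0.0176 0 0.0185 0.45; 0 -0.1685 0 0 0 0 0.45; 0 -0.1685 0 0 0 0 0.45"

```text
time: 25.55
tcp_pos: [0.4732, -0.0311, 0.1278]
tool_rot: [-1.571, -0.0, 0.219]
ft_force: [0.0, 0.1, -1.9]
opening: 0.0495
```

jog_arm:
  plan: "0 0 0 0 0 0 0.45; 0 0 0 0 0 0 0.45; 0 0 0 0 0.03 0 0.45; 0 0 0 0 0 0 0.45; 0 0 0 0 0 0 0.45"

```text
time: 26.18
tcp_pos: [0.4736, -0.0313, 0.0979]
tool_rot: [-1.571, -0.0, 0.212]
ft_force: [-0.5, 0.7, -2.5]
opening: 0.05
```

```bash
python3 - <<'E'
from h import *
s=state();im=cams.camera("wrist");cv2.imwrite("pics/w11.png",im[:,:,::-1]);print(s["tcp_pos"],s["tool_rot"])
im=cams.camera("top");cv2.imwrite("pics/t11.png",im[:,:,::-1])
E
```

```text
[ 0.47357107 -0.03127224  0.09786123] [-1.57073395e+00 -2.08430128e-04  2.12178450e-01]
```

View pics/w11.png

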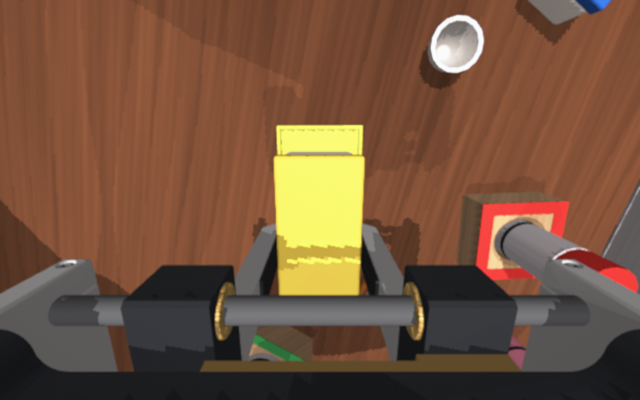

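jog_arm:
  plan: "0 0 0 0 0.02 0 0.45; 0 0 0 0 0.025 0 0.45; 0 0 0 0 0.015 0 0.45; 0 0 0 0 0.008 0 0.45; 0 0 0 0 0.005 0 0.45; 0 0 0 0 0.003 0 0.45; 0 0 0 0 0 0 0.45; 0 0 0 0 0 0 0.45"

```text
time: 27.28
tcp_pos: [0.4735, -0.0314, 0.0214]
tool_rot: [-1.571, -0.0, 0.213]
ft_force: [-0.2, -0.2, -2.6]
opening: 0.0502
```

jog_arm:
  plan: "0 0 0 0 0.001 0 0.45; 0 0 0 0 0 0 0.45; 0 0 0 0 0 0 0.45"

```text
time: 27.65
tcp_pos: [0.4733, -0.0314, 0.0202]
tool_rot: [-1.571, -0.0, 0.213]
ft_force: [-0.2, 0.3, -2.8]
opening: 0.0496
```

jog_arm:
  plan: "0 0 0 0 0.0007 0 0.45; 0 0 0 0 0 0 0.45; 0 0 0 0 0 0 0.45"

```text
time: 28.02
tcp_pos: [0.4733, -0.0314, 0.0201]
tool_rot: [-1.571, 0.0, 0.213]
ft_force: [-7.1, 0.4, 19.1]
opening: 0.0496
```

jog_arm:
  plan: "0 0 0 0 0 0 0.7; 0 0 0 0 0 0 0.8; 0 0 0 0 0 0 1; 0 0 0 0 0 0 1; 0 0 0 0 -0.02 0 1; 0 0 0 0 -0.06 0 1; 0 0 0 0 -0.06 0 1; 0 0 0 0 -0.05 0 1; 0 0 0 0 0 0 1; 0 0 0 0 0 0 1"

```text
time: 29.28
tcp_pos: [0.473, -0.0315, 0.209]
tool_rot: [-1.571, 0.0, 0.213]
ft_force: [-1.0, 0.2, -1.0]
opening: 0.094
```

jog_arm:
  plan: "0 0.1533 0 0 0 0 1; 0 0.1533 0 0 0 0 1; 0 0.1533 0 0 0 0 1; 0 0.1533 0 0 0 0 1; 0 0 0 0 0 0 1; 0 0 0 0 0 0 1; 0 0 0 0 0 0 1"

```text
time: 30.15
tcp_pos: [0.4732, -0.0314, 0.2092]
tool_rot: [-1.571, 0.001, -0.398]
ft_force: [0.4, -0.2, -0.4]
opening: 0.0938
```

jog_arm:
  plan: "0 0 0 0.0055 0 0.03 1; 0 0 0 0.011 0 0.057 1; 0 0 0 0.011 0 0.057 1; 0 0 0 0.011 0 0.057 1; 0 0 0 0.0095 0 0.053 1; 0 0 0 0.0074 0 0.04 1; 0 0 0 0 0.04 0 1; 0 0 0 0 0.04 0 1; 0 0 0 0 0.02 0 1; 0 0 0 0 0 0 1; 0 0 0 0 0 0 1; 0 0 0 0 0 0 1"

```text
time: 31.65
tcp_pos: [0.6395, 0.2181, 0.111]
tool_rot: [-1.569, -0.002, -0.4]
ft_force: [-0.2, -0.8, -0.2]
opening: 0.0938
```

```bash
python3 - <<'E'
from h import *
s=state();im=cams.camera("wrist");cv2.imwrite("pics/w12.png",im[:,:,::-1]);print(s["tcp_pos"],s["tool_rot"])
cal=cams.get_calibration("wrist");t=s["tcp_pos"];print(proj(cal,[(t[0],t[1],.045)]))
E
```

```text
[0.6395058  0.21806708 0.11097285] [-1.56940902e+00 -1.51408327e-03 -4.00011607e-01]
[[318.23469955 205.73702373]]
```

View pics/w12.png

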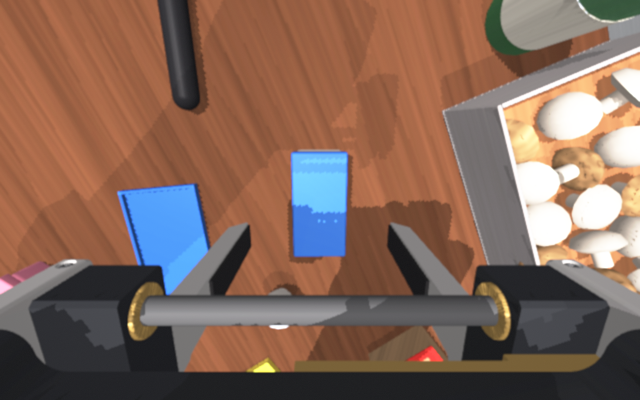

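jog_arm:
  plan: "0 0 0 0 0.03 0 1; 0 0 0 0 0.03 0 1; 0 0 0 0 0.02 0 1; 0 0 0 0 0.0115 0 1; 0 0 0 0 0 0 1; 0 0 0 0 0 0 0.45; 0 0 0 0 0 0 0.45; 0 0 0 0 0 0 0.45; 0 0 0 0 0 0 0.45; 0 0 0 0 0 0 0.45; 0 0 0 0 0 0 0.45; 0 0 0 0 0 0 0.45"

```text
time: 33.2
tcp_pos: [0.6389, 0.2178, 0.0181]
tool_rot: [-1.571, -0.0, -0.4]
ft_force: [-0.3, -0.9, 1.5]
opening: 0.0501
```

jog_arm:
  plan: "0 0 0 0 -0.01 0 0.45; 0 0 0 0 -0.025 0 0.45; 0 0 0 0 -0.035 0 0.45; 0 0 0 -0.02 0 -0.0067 0.45; 0 0 0 -0.04 0 -0.0135 0.45; 0 0 0 -0.045 0 -0.015 0.45; 0 0 0 -0.038 0 -0.0128 0.45; 0 0 0 -0.02 0 -0.0067 0.45; 0 -0.093 0 0 0 0 0.45; 0 0 0 0 0 0 0.45; 0 0 0 0 0 0 0.45; 0 0 0 0 0 0 0.45"

```text
time: 34.7
tcp_pos: [0.4675, 0.2309, 0.0879]
tool_rot: [-1.571, 0.0, -0.308]
ft_force: [0.2, -0.2, -2.8]
opening: 0.0498
```

```bash
python3 - <<'E'
from h import *
s=state();im=cams.camera("wrist");cv2.imwrite("pics/w13.png",im[:,:,::-1]);print(s["tcp_pos"],s["tool_rot"])
E
```

```text
[0.46747756 0.23088737 0.08793096] [-1.57077244e+00  2.22483451e-04 -3.08424565e-01]
```

View pics/w13.png

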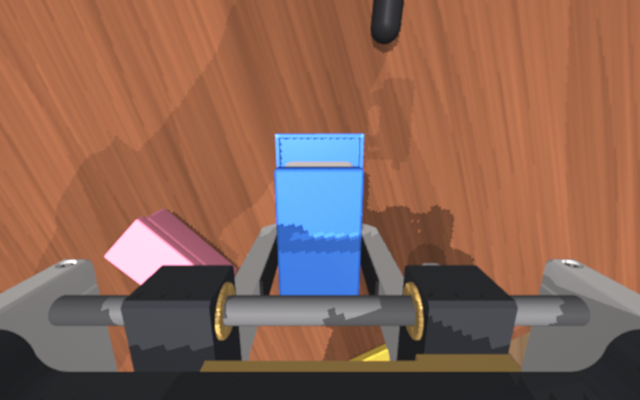

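jog_arm:
  plan: "0 0 0 0 0.02 0 0.45; 0 0 0 0 0.02 0 0.45; 0 0 0 0 0.012 0 0.45; 0 0 0 0 0.007 0 0.45; 0 0 0 0 0.005 0 0.45; 0 0 0 0 0.0025 0 0.45; 0 0 0 0 0 0 0.45; 0 0 0 0 0 0 0.45"

```text
time: 35.75
tcp_pos: [0.4675, 0.231, 0.0217]
tool_rot: [-1.57, -0.0, -0.307]
ft_force: [0.2, -0.6, -3.6]
opening: 0.05
```

jog_arm:
  plan: "0 0 0 0 0.0008 0 0.45; 0 0 0 0 0 0 0.45; 0 0 0 0 0 0 0.45"

```text
time: 36.12
tcp_pos: [0.4676, 0.231, 0.021]
tool_rot: [-1.571, -0.0, -0.307]
ft_force: [-1.5, -1.3, 5.3]
opening: 0.0498
```

Touchdown. Release, rise and back off.

jog_arm:
  plan: "0 0 0 0 0 0 0.7; 0 0 0 0 0 0 0.8; 0 0 0 0 0 0 1; 0 0 0 0 0 0 1; 0 0 0 0 -0.02 0 1; 0 0 0 0 -0.06 0 1; 0 0 0 0 -0.06 0 1; 0 0 0 0 -0.06 0 1; 0 0 0 -0.03 0 0 1; 0 0 0 -0.04 0 0 1; 0 0 0 0 0 0 1; 0 0 0 0 0 0 1"

```text
time: 37.62
tcp_pos: [0.4011, 0.2519, 0.2208]
tool_rot: [-1.571, -0.0, -0.307]
ft_force: [-0.7, -0.0, 0.1]
opening: 0.0939
```

```bash
python3 - <<'E'
from h import *
for n in("scene","top"):
    im=cams.camera(n);cv2.imwrite(f"pics/{n}14.png",im[:,:,::-1])
s=cv2.imread("pics/scene14.png")
cv2.imwrite("pics/sz14.png",cv2.resize(s[110:330,180:450],None,fx=2.7,fy=2.7,interpolation=cv2.INTER_CUBIC))
cv2.imwrite("pics/tz14.png",cv2.resize(cv2.imread("pics/top14.png")[90:280,170:480],None,fx=2.5,fy=2.5,interpolation=cv2.INTER_CUBIC))
E
```

```text
(no output)
```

View pics/sz14.png

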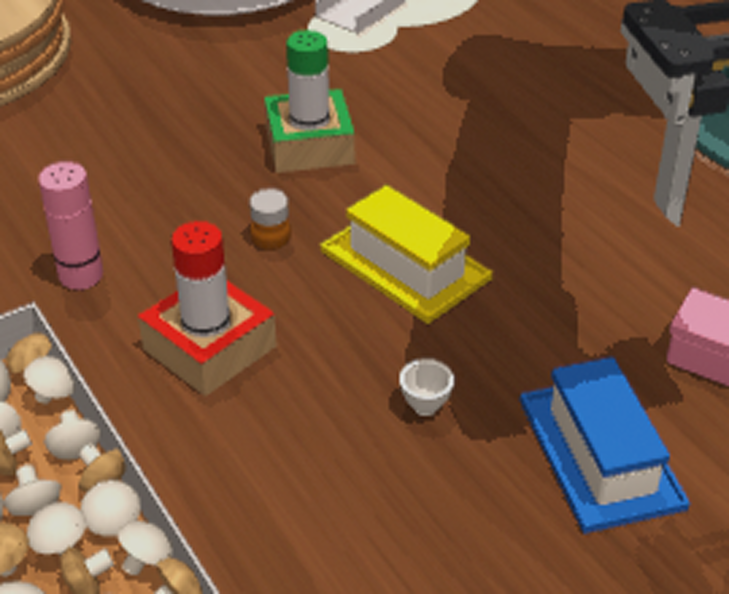

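View pics/tz14.png

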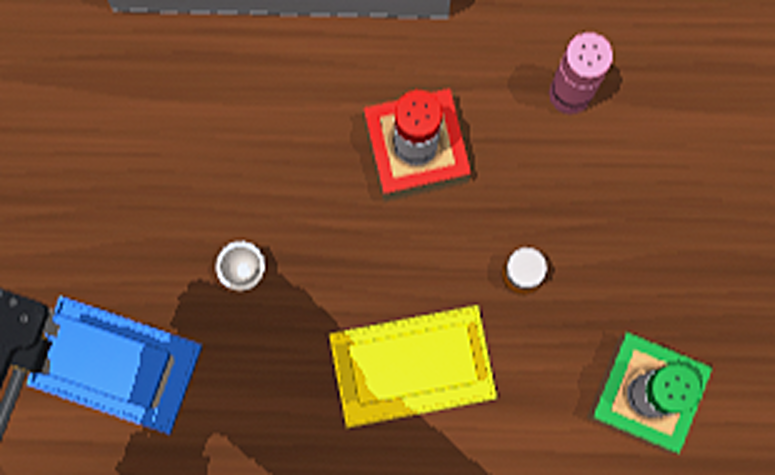

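Everything is in place: bands at the bore mouths at crop (205,325) and (309,118), tubs flat inside their trays, and the bowl, jar and pink items unmoved.

```bash
python3 -c "
from workcell import arm,state
print(state()['time']);print(arm.sign_off())"
```

```text
37.725
the job is handed in; nothing more can be done
None
```

The job is done and handed in at 37.7 s. Both spice shakers are in their stands and both tubs are in their trays.

- **Shakers:** I took the red shaker off the yellow tub and the green one off the blue tub, each lowered until it touched the bore's floor. The last scene picture shows both upright with their black bands at the bore mouths.
- **Tubs:** The yellow-lidded and blue-lidded tubs were lowered until they touched, then released. In the last top and scene pictures both lie flat inside the rims of their own trays.
- **Bystanders:** In the pictures, the white bowl, the amber jar and the pink look-alikes are where they were at the start.
- **Forces:** The highest force I read was about 19 N, when the yellow tub touched down. Forces were read only at the end of each move.
- **Disagreements:** The first wrist-camera reading was off by about 5 mm, probably because the arm had not yet settled. The cameras also differed by 2–5 mm on the stand positions. I used the top view and a steady wrist view for both insertions, and both went in without jamming.

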